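Set and lock the hold-down on a trimming stand

ROBOT

A 7-joint arm with a two-finger parallel gripper is mounted at the origin on the work surface. World frame = base frame: x ahead of the robot, y to its left, z up, the work surface at z = 0. Lengths are in m, angles in rad, forces in N, time in s.
With the tool pointing down it reaches from about 0.425 to 0.925 m from the base axis. Payload 6.8 kg.
Tool frame: the origin (TCP) lies at the very end of the fingers, on their centre line; the grasp point (between the pads) lies 19 mm behind it (r.tcp_to_grasp is the distance from the TCP to the grasp point, in m); z points along the fingers, y is the line along which they close (so a half turn about z gives the same grasp; the last joint's range is limited). The gripper opens to 85 mm and grips with 20 to 120 N. Pads are 22 mm wide; open, the fingers measure 114 mm over their backs; the gripper's body (76 mm by 85 mm) begins 54 mm behind the grasp point. The pads swing forward as they close: fully open they stand 13 mm farther back than shut.
Start: joints at [-1.249, 0.477, 0.022, 1.555, -0.011, 1.109, -0.083], TCP at [0.281, 0.614, 0.231] pointing down, gripper open.
Joint ranges: [-2.96, 2.96], [-0.34, 2.1], [-1.41, 1.46], [0.24, 2.44], [-1.37, 4.51], [0.17, 1.92], [-2.96, 2.96]. Speed limits (rad/s): [2.39, 2.39, 3.14, 3.14, 3.14, 3.14, 3.14].

INTERFACE

Orientations are given as a rotation vector (axis times angle).
In Python, from bench import r gives the robot as it stands.
- The arm moves only by the tool step_arm, never from a script. Its argument "moves" is a list of rows, each a list of 7 numbers: the shift along the tool's x, y, z in mm, then the turn, a rotation vector about the tool's x, y, z in rad, then the finger opening in mm, from 0 to 85.4. A call has 1 to 8 rows; each row is the pose to reach, as a shift and turn from the pose commanded when the call began, along the tool's axes at that moment; what a row does not reach only later rows make up. A row lasts 1/10 s, in which the tool goes at most 50 mm and 8.59 degrees, less where a joint would pass 70% of its speed; a pose out of reach is approached as far as the arm can. A call with a gripper value outside its range is refused whole. The fingers move at their own pace and stop on an object; "grip_force" is the grip in N (left out, the last holds). Time passes only in rows, so rows that repeat a pose let the fingers close. It gives the time, the measured TCP pose, the force, the opening and the grip force at its end, in the units of the state.
- r.get_obs(): the state, without advancing time (a new reading comes with each control period).
- r.grab_frame(name): name is "side" or "top" or "wrist"; returns a dict with "image" (480x640x3 uint8, red, green, blue), "depth" (480x640 float32, m along the optical axis (not along the pixel's ray), 0 where there is no reading), "mtx" (3x3 intrinsics, pixels), "rvec" (rotation vector, rad) and "tvec" (3), from world to camera coordinates, as OpenCV has them. Camera axes: x right, y down, z forward; pixel columns grow to the right and rows downward; lengths in m; the calibration is good to about 2 mm. The wrist camera is an equidistant fisheye: a pixel r from the principal point sees the ray r / f radians off the axis. A picture is of the moment at which its call begins.
- r.hand_in(): hands the job in; it is judged then, once.
The state is a dict: "clock": time; "joints": joint angles; "qvel": joint speeds; "tau": joint torques, N m; "tcp_pos": TCP position; "orientation": TCP orientation; "contact_force": force on the tool from outside, world axes, zero at the start; "moment": the same for the moment, N m; "grip_width": finger opening in m; "gripper_force": force on a finger pad.
Only numpy, scipy, OpenCV 4.12 (cv2) and the standard library are available. Lean on these libraries where they do the work, as an engineer would, in place of code of your own. Each camera call takes 0.05 s, during which the arm holds its last target. There are 200 camera calls.

TASK

Clamp the upturned unfired bowl for trimming: grip the crossbar on top of the hold-down, turn it anticlockwise to its stop to unlock the spindle, and slide the spindle down until its rubber pad bears on the bowl's foot with about 10 N (one kilogram's weight). Keeping it there, turn the crossbar back clockwise to its locking stop and let go, so that the pad stays clamped at about that pressure. The clay is fragile: never press hard on it, and leave the bowl and everything around it in place.

Things in the scene. Friction and masses are not known exactly. Their poses are not given: they have to be found in the camera images.
- bar_center (a point): Centre of the dark steel crossbar on top of the hold-down, on the vertical spindle axis. 64 mm long (its x axis, level), 14 mm thick (y) and 22 mm tall (z, up); grip it across the 14 mm. It turns about the spindle axis and rides up and down with the spindle. It starts 312 to 330 mm above the table and gets no lower than about 260 mm in the job.
- sleeve_top (a point): Point on the spindle axis at the top of the fixed steel sleeve, 228 mm above the table, 48 mm across. The sleeve is in a grey arm 46 mm wide, its top at 225 mm, which runs level in this point's +y direction to a column of the same height 180 mm away. Keep fingertips above it.
- bar (a joint): Crossbar angle, rad: 0 is the unlocked stop; it grows clockwise seen from above to the locking stop at 1.3. It starts locked, above 1.1. The brake bites from about 0.5; from 1.05 up it is locked and holds the 10 N of this job; loaded well past that (14 N) it can slip back. Turning past 0.5 meets some drag, under 0.4 N m. The bar stays at the angle where it is left.
- spindle: Sliding part: a 20 mm steel spindle with a brass stem and a 54 mm rubber pad below. Origin at the crossbar's centre, z up. Unlocked, it slides down (76 mm at most) under a push of some 1 N (friction 3 N, weight 2 N) and by itself holds at most 5 N of clamping force. Pad underside 150 to 172 mm below the origin, unmeasured: feel for contact. The pad is sprung, 4 N per mm, 8 mm travel.
- pot_foot (a point): Centre of the flat foot, 74 mm in diameter, of the upturned bowl, facing up: the place the pad presses on. It lies 113 to 130 mm above the table.
- pot: The upturned unfired white bowl: 162 mm across its rim, 60 mm tall, about 0.5 kg, loose on a plaster bat on the wheel head under the hold-down. Origin at the centre of the rim, on the bat; z up.
- cup: White cup, 76 mm across, 80 mm tall, bystander; origin at the centre of its underside.
- bowl: White bowl standing upright, 130 mm across, 55 mm tall, bystander; origin at the centre of its underside.
- jar: Glass jar with a white cap, 72 mm across, 100 mm tall, bystander; origin at the centre of its underside.
- brush: Brush lying on the table, bystander; x along its length.
- rib: Wooden throwing rib, a 90 x 50 x 10 mm slab lying on the stand's base, bystander; origin at the centre of its underside.
- weight: Brass disc weight, 52 mm across, 35 mm tall, on the stand's base, bystander; origin at the centre of its underside.
Mind the look-alikes: they are no part of the job. What is shaped like the pot but green is not meant.

How it is judged:
On the way, in this order (a step that is already met when the one before it is completed fails the run):
1. the crossbar is turned anticlockwise to unlock (joint below 0.3) (value of joint bar below 0.3 rad), for 0.2 s.
2. with the crossbar still unlocked (joint below 0.3), the pad is slid down on to the bowl and bears on it with 6 to 15 N (value of joint bar below 0.3 rad and contact force between spindle and pot between 6 and 15 N), for 0.2 s.
3. the crossbar is turned back to lock (joint above 1.05) with the pad bearing with 6 to 15 N (value of joint bar above 1.05 rad and contact force between spindle and pot between 6 and 15 N), for 0.2 s.
At the end, for the whole second after the job is handed in: The crossbar is locked (joint above 1.05), the released pad rests still and bears on the bowl's foot with 6 to 15 N, and the bowl is upside down on its bat as it was, within 10 mm of its start (all of step 3 and linear speed of spindle below 0.005 m/s and distance of pot from where it was at the start of the episode below 0.01 m and angle between pot's own z axis and vertical below 0.05 rad); the robot touches nothing.
It fails at once if the bowl is pressed by the hold-down with more than 22 N (contact force between spindle and pot above 22 N).
It fails at once if a bystander is moved by more than 20 mm (distance of any of cup, bowl, jar, brush, rib, weight from where it was at the start of the episode above 0.02 m).
It also fails if it takes over 58 s, if anything falls off the work surface, if the arm or the gripper's body presses on something with over 40 N, if the wrist force passes 120 N, or if a joint passes its speed limit or range.

## Working session

There is one attempt and no reset: what is moved stays moved. The work goes in short steps, Python scripts to look and compute and a tool call to move; the robot and the scene stay as the last step left them, time stands still between calls to the robot, and variables do not carry over. Pictures are saved under pics/ and viewed, at most 10 in all, crops included, and the job is handed in when it is done.

Besides the shell and the picture viewer there is one more tool, called after "Request:" as a command line: name --pt "numbers of a row" for each row, then --argument value for the rest. step_arm: Moves the arm, as the interface text tells. Its arguments: {"type":"object","properties":{"moves":{"type":"array","items":{"type":"array","items":{"type":"number"}}},"grip_force":{"type":"number"}},"required":["moves"]}

```bash
mkdir -p pics
cat > h.py <<'E'
import numpy as np, cv2
from bench import r
def save(name,fn):
    f=r.grab_frame(name); cv2.imwrite('pics/'+fn+'.png',f['image'][:,:,::-1]); np.savez('pics/'+fn+'.npz',**f); return f
def world(f):
    R,_=cv2.Rodrigues(np.array(f['rvec'])); K=f['mtx']; d=f['depth']
    v,u=np.mgrid[0:480,0:640]
    p=np.stack([(u-K[0,2])/K[0,0]*d,(v-K[1,2])/K[1,1]*d,d],-1)
    w=(p-np.array(f['tvec']).ravel())@R
    w[d==0]=np.nan
    return w
E
python3 - <<'E'
from h import *
a=save('top','top0');b=save('side','side0')
cv2.imwrite('pics/both.png',cv2.resize(np.hstack([a['image'],b['image']])[:,:,::-1],(800,300)))
for f in (a,b): print(-cv2.Rodrigues(np.array(f['rvec']))[0].T@np.array(f['tvec']).ravel())
o=r.get_obs();print(o)
E
```

```text
[ 0.37431378 -0.00327667  1.6784635 ]
[0.20362554 0.75811101 1.27166839]
{'clock': 0.1, 'joints': array([-1.24910403,  0.47777834,  0.02235461,  1.55631399, -0.01151776,
        1.10932633, -0.08310313]), 'qvel': array([-0.00024414, -0.00217355, -0.00075636, -0.00275378, -0.00070545,
       -0.00136952,  0.00031436]), 'tau': array([ 4.14787602e-03, -5.97762036e+01,  1.61356017e+00, -2.81952775e+01,
        1.28882317e-02,  5.01386632e-03,  2.33051389e-05]), 'tcp_pos': array([0.28105232, 0.61312632, 0.23039863]), 'orientation': array([-6.69880574e-01, -3.06908673e+00,  2.63787713e-03]), 'contact_force': array([-0.64138928, -0.54290521,  0.35609386]), 'moment': array([-0.01987007, -0.05923327, -0.00026483]), 'gripper_force': 0.0, 'grip_width': 0.08591266844339819}
```

View pics/top0.png

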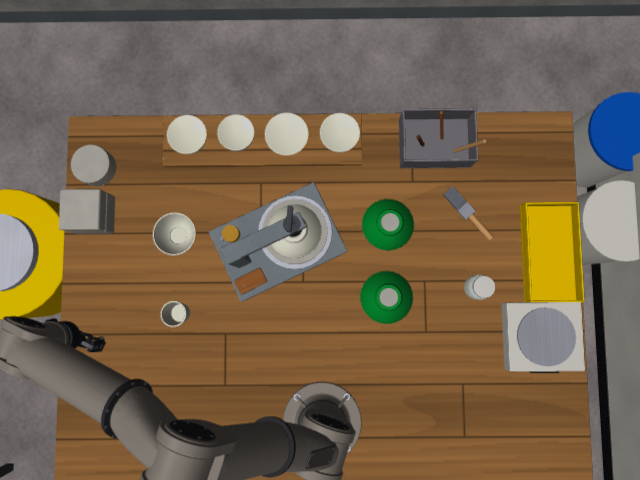

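View pics/side0.png

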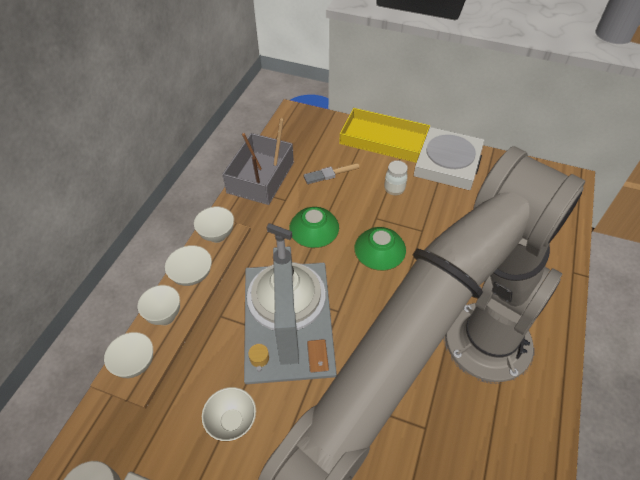

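The top view shows the hold-down with its crossbar near (290,217), the arm running down-left to the column near (240,260). The side view shows the crossbar near (280,231). Next I measure from depth.

Run:
```python
from h import *
for n,(c0,c1,r0,r1) in (('top0',(200,345,180,300)),('side0',(240,335,215,380))):
    f=dict(np.load('pics/'+n+'.npz')); w=world(f); s=np.zeros((480,640),bool); s[r0:r1,c0:c1]=1
    for lo,hi in ((.30,.36),(.2,.24)):
        m=s&(w[...,2]>lo)&(w[...,2]<hi); p=w[m]
        if len(p)<5: print(n,lo,len(p)); continue
        v,u=np.nonzero(m)
        q=cv2.minAreaRect(p[:,:2].astype(np.float32)*1000)
        print(n,lo,len(p),u.min(),u.max(),v.min(),v.max(),'mean',p.mean(0).round(4),'zs',np.percentile(p[:,2],[5,50,95]).round(4),'rect',q, cv2.boxPoints(q).round())
```

```text
top0 0.3 177 285 294 205 231 mean [0.5679 0.074  0.3348] zs [0.3164 0.3373 0.3422] rect ((568.5654907226562, 74.2922592163086), (22.687400817871094, 63.575382232666016), 75.63663482666016) [[535.  71.]
 [597.  55.]
 [602.  77.]
 [541.  93.]]
top0 0.2 1440 221 305 212 264 mean [0.528  0.1585 0.2255] zs [0.2179 0.226  0.2317] rect ((533.6998291015625, 151.25729370117188), (50.92920684814453, 234.80911254882812), 25.138935089111328) [[461. 247.]
 [561.  34.]
 [607.  56.]
 [507. 268.]]
side0 0.3 277 266 291 223 241 mean [0.5646 0.082  0.3277] zs [0.3075 0.3315 0.3386] rect ((565.5574951171875, 80.62653350830078), (20.899890899658203, 64.08688354492188), 84.25146484375) [[533.  73.]
 [596.  67.]
 [598.  88.]
 [535.  94.]]
side0 0.2 1572 273 295 247 332 mean [0.5217 0.1726 0.2233] zs [0.2169 0.2238 0.2281] rect ((528.8263549804688, 155.2794189453125), (49.452423095703125, 236.98846435546875), 24.50936508178711) [[457. 253.]
 [555.  37.]
 [600.  58.]
 [502. 273.]]
```

Request:
step_arm --pt "0 0 -50 0 0 0 85" --pt "0 0 -100 0 0 0.1 85" --pt "0 0 -150 0 0 0.25 85" --pt "0 0 -190 0 0 0.4 85" --pt "-48 -37 -190 0 0 0.54 85" --pt "-90 -70 -190 0 0 0.68 85" --pt "-130 -100 -190 0 0 0.82 85" --pt "-170 -130 -190 0 0 0.96 85"

```text
clock: 0.9
tcp_pos: [0.3755, 0.4349, 0.421]
orientation: [-2.018, -2.408, 0.001]
contact_force: [0.3, 0.5, 1.1]
grip_width: 0.0853
gripper_force: 0.0
```

```bash
cat >> h.py <<'E'
def st(x,y,z,yd):
    """tool-frame shift (mm) and turn to reach x,y,z with tool y at yd deg, pointing down"""
    from scipy.spatial.transform import Rotation as Ro
    o=r.get_obs(); R=Ro.from_rotvec(o['orientation']); a=np.radians(yd)
    Y=np.array([np.cos(a),np.sin(a),0]);Z=np.array([0,0,-1.]);X=np.cross(Y,Z)
    T=Ro.from_matrix(np.stack([X,Y,Z],1))
    m=R.as_matrix(); print('t',o['clock'],'tcp',o['tcp_pos'].round(4),'ydeg',np.degrees(np.arctan2(m[1,1],m[0,1])).round(2),'tilt',m[:2,2].round(4),'q',o['joints'].round(2),'F',o['contact_force'].round(2),'M',o['moment'].round(3))
    print('shift',(R.inv().apply(np.array([x,y,z])-o['tcp_pos'])*1000).round(1),'turn',(R.inv()*T).as_rotvec().round(3))
E
python3 -c "
from h import *
st(.567,.074,.42,-100)"
```

```text
t 0.9 tcp [0.3755 0.4349 0.421 ] ydeg 10.05 tilt [-0.0004 -0.0004] q [-1.19  0.19  0.27  1.54 -0.05  1.42 -0.74] F [0.34 0.5  1.11] M [ 0.005 -0.044 -0.034]
shift [-388.8  125.6    1. ] turn [0.000e+00 1.000e-03 1.921e+00]
```

Request:
step_arm --pt "-45 14 0 0 0 0.14 85" --pt "-90 29 0 0 0 0.28 85" --pt "-135 43 0 0 0 0.42 85" --pt "-180 58 0 0 0 0.56 85" --pt "-225 72 0 0 0 0.7 85" --pt "-270 87 0 0 0 0.84 85" --pt "-315 101 0 0 0 0.98 85" --pt "-350 112 0 0 0 1.12 85"

```text
clock: 1.7
tcp_pos: [0.5487, 0.1095, 0.4213]
orientation: [2.99, 0.964, -0.0]
contact_force: [0.1, 0.1, -0.1]
grip_width: 0.0852
gripper_force: 0.0
```

```bash
python3 -c "
from h import *
st(.567,.074,.42,-100)"
```

```text
t 1.7 tcp [0.5487 0.1095 0.4213] ydeg -54.27 tilt [ 0.     -0.0003] q [-0.83  0.17  0.62  1.59 -0.1   1.41 -1.15] F [ 0.06  0.06 -0.07] M [ 0.029 -0.043  0.008]
shift [-5.9 39.5  1.3] turn [0.    0.    0.798]
```

Request:
step_arm --pt "-2 15 0 0 0 0.14 85" --pt "-4 30 0 0 0 0.28 85" --pt "-6 39 0 0 0 0.42 85" --pt "-6 39 0 0 0 0.56 85" --pt "-6 39 0 0 0 0.7 85" --pt "-6 39 0 0 0 0.8 85" --pt "-6 39 0 0 0 0.8 85"

```text
clock: 2.4
tcp_pos: [0.5661, 0.0778, 0.4209]
orientation: [3.13, -0.265, -0.001]
contact_force: [0.8, 0.3, 0.8]
grip_width: 0.085
gripper_force: 0.0
```

Run:
```python
from h import *
st(.567,.074,.42,-100)
f=save('wrist','w1'); print(f['mtx'],f['rvec'],f['tvec'])
for n in ('top','side'):
    g=save(n,n+'1')
```

```text
t 2.4 tcp [0.5661 0.0778 0.4209] ydeg -99.69 tilt [-0.0008 -0.0003] q [-0.86  0.21  0.76  1.57 -0.15  1.42 -1.83] F [0.79 0.33 0.77] M [ 0.017 -0.012 -0.006]
shift [1.6 3.6 0.9] turn [0.    0.001 0.005]
[[371.64829954   0.         323.68855048]
 [  0.         371.64829954 240.35066966]
 [  0.           0.           1.        ]] [-1.87444362  2.22221884  0.36848341] [0.17270349 0.41225594 0.73594512]
```

View pics/w1.png

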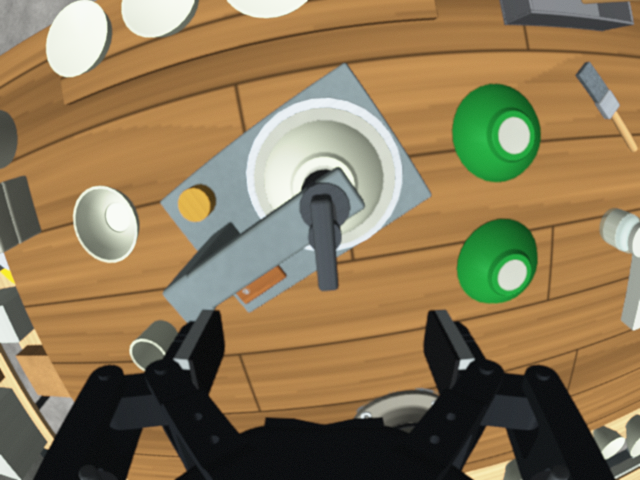

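The wrist view shows the crossbar end-on between (316,193) and (328,289), with the sleeve at (322,203) and the fingers at the bottom. I compute the bar's top face from the fisheye depth.

```bash
cat >> h.py <<'E'
def wworld(f):
    R,_=cv2.Rodrigues(np.array(f['rvec'])); K=f['mtx']; d=f['depth']
    v,u=np.mgrid[0:480,0:640]; x=(u-K[0,2])/K[0,0]; y=(v-K[1,2])/K[1,1]; t=np.hypot(x,y)+1e-9
    s=np.tan(t)/t
    w=(np.stack([x*s*d,y*s*d,d],-1)-np.array(f['tvec']).ravel())@R
    w[d==0]=np.nan; return w
E
python3 - <<'E'
from h import *
f=dict(np.load('pics/w1.npz')); w=wworld(f)
s=np.zeros((480,640),bool); s[150:305,280:380]=1
m=s&(w[...,2]>.29)&(w[...,2]<.37); p=w[m]; print(len(p),np.percentile(p[:,2],[5,25,50,75,95,99]).round(4))
z0=np.percentile(p[:,2],90)
t=p[p[:,2]>z0-.005]; q=cv2.minAreaRect(t[:,:2].astype(np.float32)*1000); b=cv2.boxPoints(q)
e=b[1]-b[0] if np.linalg.norm(b[1]-b[0])>np.linalg.norm(b[2]-b[1]) else b[2]-b[1]
print(len(t),q,'long axis deg',np.degrees(np.arctan2(e[1],e[0])),t.mean(0))
v,u=np.nonzero(m&(w[...,2]>z0-.005)); print(u.min(),u.max(),v.min(),v.max())
m=s&(w[...,2]>.226)&(w[...,2]<.235)
# sleeve ring / foot
v,u=np.nonzero(m);print('sleeve',len(v),cv2.minEnclosingCircle(w[m][:,:2].astype(np.float32)*1000))
E
```

```text
2291 [0.3154 0.336  0.3371 0.3378 0.3385 0.3389]
1937 ((566.8502197265625, 77.544189453125), (14.577048301696777, 63.74163055419922), 85.07502746582031) long axis deg -4.9249644 [0.56873735 0.07740408 0.33718883]
310 338 198 291
sleeve 1268 ((558.84375, 92.09159851074219), 49.88908386230469)
```

```bash
python3 -c "
from h import *
st(.567,.0775,.31,-95)"
```

```text
t 2.55 tcp [0.5662 0.0779 0.4211] ydeg -99.49 tilt [-0.0004 -0.0001] q [-0.86  0.21  0.76  1.57 -0.15  1.42 -1.83] F [ 0.81 -0.16  0.47] M [0.013 0.043 0.033]
shift [  0.9   0.2 111.1] turn [ 0.     0.    -0.078]
```

Request:
step_arm --pt "1 0 20 0 0 -0.078 45" --pt "1 0 50 0 0 -0.078 40" --pt "1 0 80 0 0 -0.078 40" --pt "1 0 105 0 0 -0.078 40" --pt "1 0 111 0 0 -0.078 40" --pt "1 0 111 0 0 -0.078 40" --grip_force 30

```text
clock: 3.15
tcp_pos: [0.567, 0.0776, 0.3099]
orientation: [3.138, -0.14, -0.002]
contact_force: [0.2, -0.3, 0.3]
grip_width: 0.0401
gripper_force: 0.0
```

Run:
```python
from h import *
st(.567,.0775,.31,-95)
f=save('wrist','w2'); w=wworld(f)
s=np.zeros((480,640),bool); s[130:480,240:420]=1
m=s&(w[...,2]>.333)&(w[...,2]<.342); p=w[m]
q=cv2.minAreaRect(p[:,:2].astype(np.float32)*1000); print(len(p),q,p.mean(0))
```

```text
t 3.15 tcp [0.567  0.0776 0.3099] ydeg -95.12 tilt [-0.0014 -0.0006] q [-0.82  0.28  0.72  1.74 -0.2   1.19 -1.7 ] F [ 0.18 -0.34  0.33] M [-0.052 -0.019 -0.041]
shift [ 0.   0.1 -0.1] turn [ 0.001  0.001 -0.002]
6148 ((568.329833984375, 76.00973510742188), (53.50676727294922, 54.19316864013672), 36.97455596923828) [0.57205296 0.07672864 0.33724525]
```

View pics/w2.png

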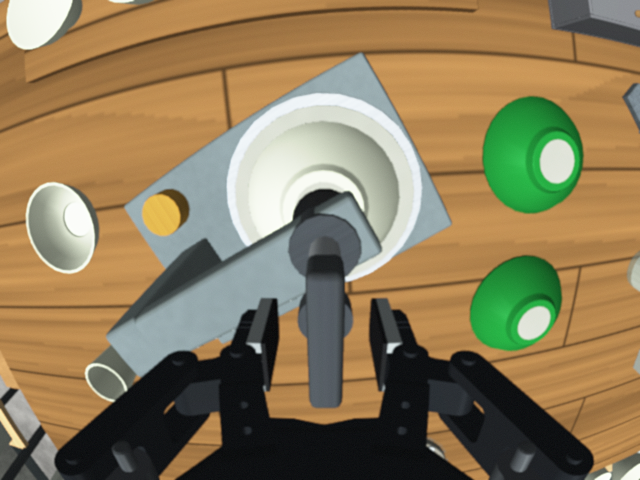

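The bar at (325,330) is centred and aligned between the fingers (pads at 262 and 388). I close the gripper.

Request:
step_arm --pt "0 0 0 0 0 0 25" --pt "0 0 0 0 0 0 15" --pt "0 0 0 0 0 0 5" --pt "0 0 0 0 0 0 5" --pt "0 0 0 0 0 0 5" --pt "0 0 0 0 0 0 5" --grip_force 50

```text
clock: 3.8
tcp_pos: [0.568, 0.0769, 0.3109]
orientation: [3.138, -0.143, 0.003]
contact_force: [1.9, -5.2, 5.1]
grip_width: 0.0196
gripper_force: 49.0
```

```bash
python3 -c "
from h import *
st(.567,.0775,.31,-95)
print(r.get_obs()['grip_width'],r.get_obs()['gripper_force'])"
```

```text
t 3.8 tcp [0.568  0.0769 0.3109] ydeg -95.22 tilt [ 0.0019 -0.0005] q [-0.82  0.28  0.72  1.74 -0.2   1.19 -1.7 ] F [ 1.92 -5.18  5.07] M [-1.071 -0.469  0.013]
shift [-1.1 -0.6  0.9] turn [ 0.    -0.002 -0.004]
0.019596012446234094 48.99571359157562
```

Request:
step_arm --pt "0 0 0 0 0 0 5" --pt "0 0 0 0 0 0 5" --pt "0 0 0 0 0 0 5"

```text
clock: 4.1
tcp_pos: [0.568, 0.0769, 0.3108]
orientation: [3.138, -0.143, 0.003]
contact_force: [1.9, -5.0, 4.7]
grip_width: 0.02
gripper_force: 49.0
```

Run:
```python
from h import *
st(.567,.0775,.31,-95)
print(r.get_obs()['grip_width'],r.get_obs()['gripper_force'])
f=save('wrist','w3'); cv2.imwrite('pics/w3c.png',cv2.resize(f['image'][180:480,180:480,::-1],(600,600)))
```

```text
t 4.1 tcp [0.568  0.0769 0.3108] ydeg -95.21 tilt [ 0.0018 -0.0007] q [-0.82  0.28  0.72  1.74 -0.2   1.19 -1.7 ] F [ 1.93 -5.01  4.65] M [-1.068 -0.424  0.039]
shift [-1.1 -0.5  0.8] turn [ 0.001 -0.002 -0.004]
0.02003238793870337 49.003697633743286
```

View pics/w3c.png

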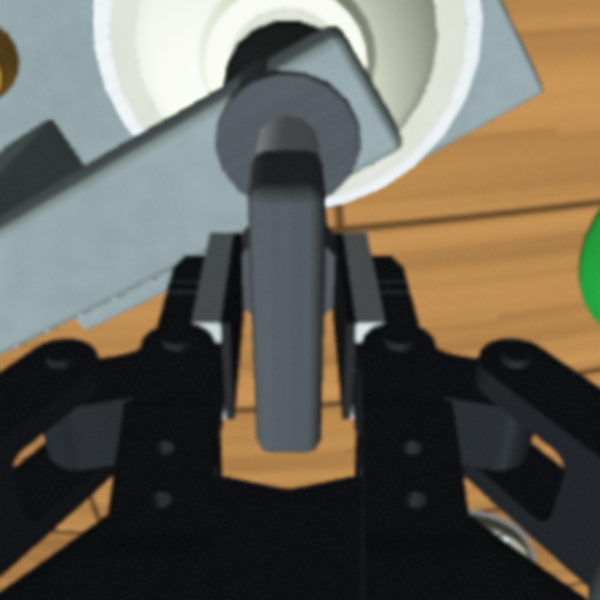

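The 20 mm opening shows that the tips have closed on the spindle below the bar. I open, raise 9 mm and regrip the bar alone.

Request:
step_arm --pt "0 0 0 0 0 0 35" --pt "0 0 0 0 0 0 35" --pt "0 0 -9 0 0 0 35" --pt "0 0 -9 0 0 0 25" --pt "0 0 -9 0 0 0 12" --pt "0 0 -9 0 0 0 5" --pt "0 0 -9 0 0 0 5" --pt "0 0 -9 0 0 0 5" --grip_force 50

```text
clock: 4.95
tcp_pos: [0.5674, 0.0771, 0.3196]
orientation: [3.138, -0.142, 0.001]
contact_force: [-0.3, -2.7, 3.6]
grip_width: 0.0125
gripper_force: 51.4
```

Run:
```python
from h import *
st(.567,.0775,.319,-95)
print(r.get_obs()['grip_width'],r.get_obs()['gripper_force'])
```

```text
t 4.95 tcp [0.5674 0.0771 0.3196] ydeg -95.2 tilt [ 0.0003 -0.0004] q [-0.82  0.28  0.73  1.73 -0.19  1.21 -1.71] F [-0.29 -2.73  3.56] M [-0.691  0.14   0.1  ]
shift [-0.5 -0.4  0.6] turn [ 0.    -0.    -0.003]
0.012523505213631742 51.35613977909088
```

Request:
step_arm --pt "0 0 0 0 0 -0.12 5" --pt "0 0 0 0 0 -0.24 5" --pt "0 0 0 0 0 -0.36 5" --pt "0 0 0 0 0 -0.48 5" --pt "0 0 0 0 0 -0.6 5" --pt "0 0 0 0 0 -0.72 5" --pt "0 0 0 0 0 -0.82 5" --pt "0 0 0 0 0 -0.82 5"

```text
clock: 5.75
tcp_pos: [0.5671, 0.0776, 0.319]
orientation: [-2.934, -1.122, 0.001]
contact_force: [-0.2, -1.9, 0.6]
grip_width: 0.0125
gripper_force: 51.0
```

Run:
```python
from h import *
st(.567,.0775,.319,-95)
```

```text
t 5.75 tcp [0.5671 0.0776 0.319 ] ydeg -48.15 tilt [-0.0005  0.0002] q [-0.71  0.26  0.58  1.73 -0.15  1.2  -0.94] F [-0.15 -1.9   0.65] M [-0.292  0.072  0.053]
shift [-0.2 -0.   0. ] turn [-0.     0.     0.818]
```

Turning freely; on to the stop in smaller steps.

Request:
step_arm --pt "0 0 0 0 0 -0.08 5" --pt "0 0 0 0 0 -0.16 5" --pt "0 0 0 0 0 -0.22 5" --pt "0 0 0 0 0 -0.26 5" --pt "0 0 0 0 0 -0.26 5"

```text
clock: 6.25
tcp_pos: [0.567, 0.0777, 0.319]
orientation: [-2.766, -1.489, 0.001]
contact_force: [0.8, -1.5, 1.5]
grip_width: 0.0127
gripper_force: 51.0
```

Run:
```python
from h import *
st(.567,.0775,.319,-95)
```

```text
t 6.25 tcp [0.567  0.0777 0.319 ] ydeg -33.41 tilt [-0.0008  0.    ] q [-0.68  0.25  0.53  1.72 -0.14  1.2  -0.69] F [ 0.81 -1.46  1.5 ] M [-0.337  0.326  0.025]
shift [-0.2  0.1 -0. ] turn [-0.000e+00  1.000e-03  1.075e+00]
```

Request:
step_arm --pt "0 0 0 0 0 -0.04 5" --pt "0 0 0 0 0 -0.08 5" --pt "0 0 0 0 0 -0.1 5" --pt "0 0 0 0 0 -0.1 5"

```text
clock: 6.65
tcp_pos: [0.567, 0.0777, 0.319]
orientation: [-2.688, -1.624, 0.001]
contact_force: [-1.3, -1.2, -0.1]
grip_width: 0.0123
gripper_force: 53.5
```

Run:
```python
from h import *
st(.567,.0775,.319,-95)
```

```text
t 6.65 tcp [0.567  0.0777 0.319 ] ydeg -27.74 tilt [-0.0009  0.0005] q [-0.66  0.25  0.52  1.72 -0.13  1.2  -0.6 ] F [-1.28 -1.2  -0.05] M [-0.105  0.339 -0.992]
shift [-0.2  0.1  0. ] turn [-1.000e-03  1.000e-03  1.174e+00]
```

Stop reached (Mz −1 N m). I back off slightly and slide down.

Request:
step_arm --pt "0 0 0 0 0 0.06 5" --pt "0 0 0 0 0 0.06 5" --pt "0 0 5 0 0 0.06 5" --pt "0 0 10 0 0 0.06 5" --pt "0 0 15 0 0 0.06 5" --pt "0 0 20 0 0 0.06 5" --pt "0 0 20 0 0 0.06 5"

```text
clock: 7.35
tcp_pos: [0.567, 0.0777, 0.298]
orientation: [-2.734, -1.547, 0.002]
contact_force: [-0.7, -0.5, -5.4]
grip_width: 0.0129
gripper_force: 50.3
```

Run:
```python
from h import *
st(.567,.0775,.319,-95)
f=r.grab_frame('side'); w=world(f)
import numpy as np
np.savez('pics/s4.npz',**f); cv2.imwrite('pics/s4.png',cv2.resize(f['image'][180:330,210:360,::-1],(600,600)))
```

```text
t 7.35 tcp [0.567  0.0777 0.298 ] ydeg -30.98 tilt [-0.001  -0.0005] q [-0.67  0.27  0.52  1.75 -0.14  1.16 -0.64] F [-0.72 -0.53 -5.44] M [-0.222  0.113  0.028]
shift [ -0.2   0.1 -21. ] turn [0.000e+00 1.000e-03 1.117e+00]
```

View pics/s4.png

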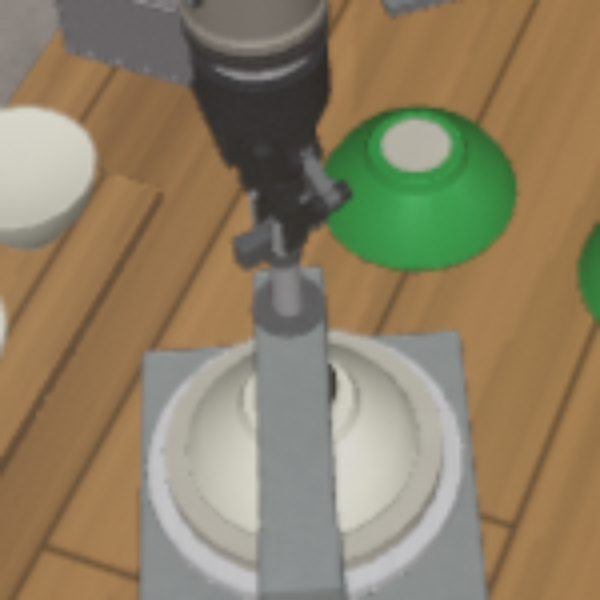

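The side view shows the gripper holding the bar, now lowered. The pad's dark edge shows at crop (332,380), above the foot. I estimate the remaining gap from depth.

Run:
```python
from h import *
st(.567,.0775,.319,-95)
for nm,fn in (('pics/w2.npz',wworld),('pics/s4.npz',world)):
    f=dict(np.load(nm)); w=fn(f); im=f['image'].astype(int).sum(2)
    rr=np.hypot(w[...,0]-.567,w[...,1]-.0775)
    m=(rr<.033)&(w[...,2]<.21)&(w[...,2]>.1)
    for lab,k in (('dark',m&(im<150)),('light',m&(im>400))):
        z=w[...,2][k]; print(nm,lab,k.sum(), np.percentile(z,[2,10,50,90,98]).round(4) if k.sum() else '')
        v,u=np.nonzero(k)
        if k.sum(): print(u.min(),u.max(),v.min(),v.max())
```

```text
t 7.4 tcp [0.567  0.0777 0.2982] ydeg -30.98 tilt [-0.001  -0.0006] q [-0.67  0.27  0.52  1.75 -0.14  1.16 -0.64] F [ 0.3  -1.2  -4.72] M [-0.17  0.21 -0.07]
shift [ -0.2   0.1 -20.8] turn [0.000e+00 1.000e-03 1.117e+00]
pics/w2.npz dark 564 [0.1628 0.1637 0.1651 0.1683 0.2072]
294 338 190 219
pics/w2.npz light 970 [0.1227 0.1233 0.1242 0.1254 0.1638]
279 360 175 228
pics/s4.npz dark 0 
pics/s4.npz light 41 [0.1188 0.1196 0.1222 0.1257 0.1268]
272 296 274 284
```

Request:
step_arm --pt "0 0 2 0 0 0 5" --pt "0 0 4 0 0 0 5" --pt "0 0 6 0 0 0 5" --pt "0 0 8 0 0 0 5" --pt "0 0 8 0 0 0 5"

```text
clock: 7.9
tcp_pos: [0.567, 0.0777, 0.2909]
orientation: [-2.734, -1.547, 0.001]
contact_force: [-1.8, -0.9, -1.4]
grip_width: 0.0127
gripper_force: 50.8
```

Request:
step_arm --pt "0 0 0.7 0 0 0 5" --pt "0 0 1.3 0 0 0 5" --pt "0 0 2 0 0 0 5" --pt "0 0 2 0 0 0 5"

```text
clock: 8.3
tcp_pos: [0.5671, 0.0777, 0.2894]
orientation: [-2.734, -1.547, 0.0]
contact_force: [-4.1, -0.5, 2.9]
grip_width: 0.0129
gripper_force: 51.2
```

Request:
step_arm --pt "0 0 0.7 0 0 0 5" --pt "0 0 1.3 0 0 0 5" --pt "0 0 2 0 0 0 5" --pt "0 0 2 0 0 0 5"

```text
clock: 8.7
tcp_pos: [0.5671, 0.0777, 0.2881]
orientation: [-2.734, -1.547, -0.0]
contact_force: [-7.9, 0.6, 7.5]
grip_width: 0.0127
gripper_force: 51.8
```

Request:
step_arm --pt "0 0 0.4 0 0 0 5" --pt "0 0 0.8 0 0 0 5" --pt "0 0 0.8 0 0 0 5" --pt "0 0 0.8 0 0 0 5"

```text
clock: 9.1
tcp_pos: [0.5672, 0.0777, 0.2877]
orientation: [-2.734, -1.547, -0.001]
contact_force: [-8.5, 0.2, 10.3]
grip_width: 0.0128
gripper_force: 52.2
```

```bash
python3 -c "
from h import *
st(.567,.0775,.287,-31)"
```

```text
t 9.1 tcp [0.5672 0.0777 0.2877] ydeg -31.0 tilt [-0.      0.0009] q [-0.66  0.28  0.52  1.77 -0.15  1.14 -0.64] F [-8.53  0.2  10.26] M [-0.211  2.024  0.033]
shift [-0.2 -0.   0.7] turn [-0.    -0.001 -0.   ]
```

Request:
step_arm --pt "0 0 0.3 0 0 0 5" --pt "0 0 0.3 0 0 0 5" --pt "0 0 0.3 0 0 0 5" --pt "0 0 0.3 0 0 0 5"

```text
clock: 9.5
tcp_pos: [0.5672, 0.0777, 0.2875]
orientation: [-2.734, -1.547, -0.001]
contact_force: [-8.8, -0.8, 10.5]
grip_width: 0.0124
gripper_force: 52.3
```

Request:
step_arm --pt "0 0 0 0 0 0.06 5" --pt "0 0 0 0 0 0.12 5" --pt "0 0 0 0 0 0.18 5" --pt "0 0 0 0 0 0.24 5" --pt "0 0 0 0 0 0.3 5" --pt "0 0 0 0 0 0.3 5"

```text
clock: 10.1
tcp_pos: [0.5673, 0.0776, 0.2876]
orientation: [-2.935, -1.118, -0.001]
contact_force: [-9.0, -1.8, 10.5]
grip_width: 0.0127
gripper_force: 52.2
```

```bash
python3 -c "
from h import *
st(.567,.0775,.287,-99)"
```

```text
t 10.1 tcp [0.5673 0.0776 0.2876] ydeg -48.3 tilt [0.0003 0.0009] q [-0.71  0.28  0.57  1.77 -0.17  1.14 -0.92] F [-9.05 -1.77 10.51] M [-0.224  1.99   0.005]
shift [-0.3 -0.2  0.6] turn [-0.001 -0.001  0.885]
```

Request:
step_arm --pt "0 0 0 0 0 0.1 5" --pt "0 0 0 0 0 0.2 5" --pt "0 0 0 0 0 0.3 5" --pt "0 0 0 0 0 0.4 5" --pt "0 0 0 0 0 0.5 5" --pt "0 0 0 0 0 0.6 5" --pt "0 0 0 0 0 0.7 5" --pt "0 0 0 0 0 0.7 5"

```text
clock: 10.9
tcp_pos: [0.5675, 0.0771, 0.2876]
orientation: [-3.141, -0.042, -0.001]
contact_force: [-8.4, -1.5, 10.5]
grip_width: 0.0125
gripper_force: 52.3
```

Request:
step_arm --pt "0 0 0 0 0 0.06 5" --pt "0 0 0 0 0 0.12 5" --pt "0 0 0 0 0 0.18 5" --pt "0 0 0 0 0 0.2 5" --pt "0 0 0 0 0 0.2 5"

```text
clock: 11.4
tcp_pos: [0.5675, 0.077, 0.2876]
orientation: [-3.13, 0.269, -0.001]
contact_force: [-8.1, -2.4, 11.2]
grip_width: 0.0127
gripper_force: 52.3
```

```bash
python3 -c "
from h import *
st(.567,.0775,.287,-99)"
```

```text
t 11.4 tcp [0.5675 0.077  0.2876] ydeg -99.81 tilt [0.0007 0.0001] q [-0.84  0.31  0.75  1.78 -0.23  1.14 -1.75] F [-8.12 -2.37 11.19] M [-0.579  1.82  -0.029]
shift [-0.6 -0.4  0.6] turn [-0.    -0.001 -0.014]
```

Request:
step_arm --pt "0 0 0 0 0 0.04 5" --pt "0 0 0 0 0 0.07 5" --pt "0 0 0 0 0 0.09 5" --pt "0 0 0 0 0 0.09 5"

```text
clock: 11.8
tcp_pos: [0.5675, 0.0769, 0.2876]
orientation: [-3.115, 0.409, -0.001]
contact_force: [-7.7, -2.8, 10.7]
grip_width: 0.0125
gripper_force: 52.4
```

```bash
python3 -c "
from h import *
st(.567,.0775,.287,-99)"
```

```text
t 11.8 tcp [0.5675 0.0769 0.2876] ydeg -104.96 tilt [0.0007 0.    ] q [-0.85  0.31  0.77  1.78 -0.24  1.15 -1.84] F [-7.67 -2.79 10.69] M [-0.598  1.813 -0.004]
shift [-0.7 -0.4  0.6] turn [-0.    -0.001 -0.104]
```

Request:
step_arm --pt "0 0 0 0 0 0.03 5" --pt "0 0 0 0 0 0.06 5" --pt "0 0 0 0 0 0.06 5"

```text
clock: 12.1
tcp_pos: [0.5675, 0.0769, 0.2876]
orientation: [3.101, -0.498, 0.001]
contact_force: [-8.6, -3.2, 10.9]
grip_width: 0.0129
gripper_force: 56.7
```

Run:
```python
from h import *
st(.567,.0775,.287,-99)
f=save('wrist','w5'); w=wworld(f)
cv2.imwrite('pics/w5c.png',cv2.resize(f['image'][180:480,180:480,::-1],(600,600)))
```

```text
t 12.1 tcp [0.5675 0.0769 0.2876] ydeg -108.26 tilt [ 0.0007 -0.0008] q [-0.86  0.32  0.79  1.78 -0.24  1.15 -1.89] F [-8.59 -3.21 10.87] M [-0.769  1.836  0.964]
shift [-0.7 -0.4  0.6] turn [ 0.001 -0.001 -0.162]
```

View pics/w5c.png

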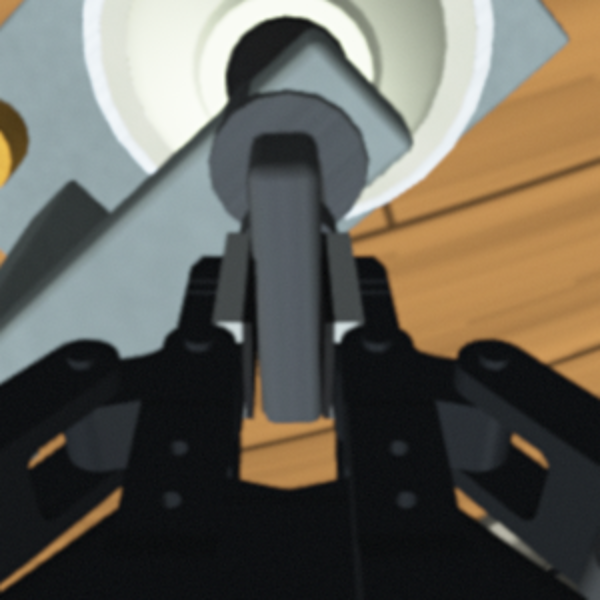

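The bar is at the locking stop (Mz +1), seen vertical between the pads, with the pad on the foot at crop (285,70). I unload the arm before releasing.

Request:
step_arm --pt "0 0 -0.4 0 0 -0.03 5" --pt "0 0 -0.8 0 0 -0.05 5" --pt "0 0 -1.2 0 0 -0.05 5" --pt "0 0 -1.2 0 0 -0.05 5"

```text
clock: 12.55
tcp_pos: [0.5675, 0.0769, 0.2878]
orientation: [3.112, -0.423, 0.001]
contact_force: [-4.9, -2.6, 3.0]
grip_width: 0.0131
gripper_force: 51.4
```

```bash
python3 -c "
from h import *
st(.567,.0775,.287,-99)"
```

```text
t 12.55 tcp [0.5675 0.0769 0.2878] ydeg -105.49 tilt [ 0.0006 -0.0006] q [-0.85  0.32  0.78  1.78 -0.24  1.15 -1.84] F [-4.86 -2.6   2.96] M [-0.541  1.027  0.181]
shift [-0.6 -0.4  0.8] turn [ 0.    -0.001 -0.113]
```

Request:
step_arm --pt "0 0 0 0 0 0 20" --pt "0 0 0 0 0 0 30" --pt "0 0 0 0 0 0 40" --pt "0 0 0 0 0 0 40" --pt "0 0 -15 0 0 0 40" --pt "0 0 -40 0 0 0 40" --pt "0 0 -80 0 0 0 40" --pt "0 0 -110 0 0 0 40"

```text
clock: 13.35
tcp_pos: [0.5678, 0.0772, 0.4007]
orientation: [-3.112, 0.424, -0.004]
contact_force: [0.3, 0.7, 1.0]
grip_width: 0.0398
gripper_force: 0.0
```

Run:
```python
from h import *
st(.567,.0775,.4,-99)
f=save('wrist','w6'); w=wworld(f)
s=np.zeros((480,640),bool); s[150:320,280:380]=1
p=w[s&(w[...,2]>.285)&(w[...,2]<.33)]; q=cv2.minAreaRect(p[:,:2].astype(np.float32)*1000)
print(q,np.percentile(p[:,2],[50,90]))
```

```text
t 13.35 tcp [0.5678 0.0772 0.4007] ydeg -105.52 tilt [0.0025 0.0006] q [-0.89  0.23  0.81  1.61 -0.17  1.37 -1.91] F [0.28 0.66 0.98] M [-0.015 -0.018  0.032]
shift [-0.9 -0.   0.7] turn [-0.001 -0.002 -0.114]
((567.4545288085938, 77.64871215820312), (13.865959167480469, 63.62504577636719), 74.68023681640625) [0.3039389  0.30489495]
```

View pics/w6.png

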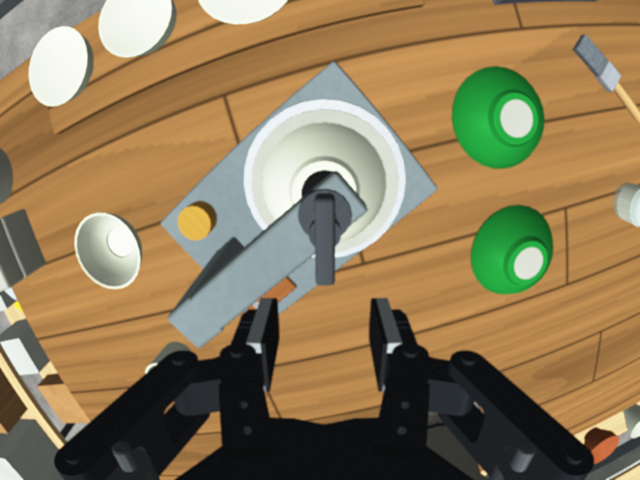

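The released bar stays at its locking angle (324,240) and at its lowered height, the bowl has not moved, and the gripper is clear. I hand in the job.

```bash
python3 -c "
from bench import r
print(r.hand_in())"
```

```text
the job is handed in; nothing more can be done
None
```

I handed the job in: the crossbar is turned back to its locking stop and released, with the pad left on the bowl's foot at an estimated 9–10 N (worked out from about 10.5 N at the wrist), and the bowl and the bystanders visible in the last wrist picture look undisturbed; no verdict was returned.

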